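Reload the spring-fed hand-pad magazine

ROBOT

A 6-joint arm with a two-finger parallel gripper is mounted at the origin on a cart in front of the work surface, level with it; the furniture and walls round the work are solid. World frame = base frame: x ahead of the robot, y to its left, z up, the work surface at z = 0. Lengths are in m, angles in rad, forces in N, time in s.
With the tool pointing down it reaches from about 0.375 to 0.9 m from the base axis. Payload 3.1 kg.
Tool frame: the origin (TCP) lies where the fingers leave the gripper's body, on its centre line; the fingertips stand 73 mm ahead of it and the grasp point (between the pads) lies 54 mm ahead of it; z points along the fingers, y is the line along which they close (so a half turn about z gives the same grasp; the last joint's range is limited). The gripper opens to 85 mm and grips with 20 to 120 N. Pads are 22 mm wide; open, the fingers measure 114 mm over their backs; the gripper's body (76 mm by 85 mm) begins 54 mm behind the grasp point. The pads swing forward as they close: fully open they stand 13 mm farther back than shut.
Start: joints at [0.977, 0.527, 1.433, -0, 1.181, -0.178], TCP at [0.252, 0.572, 0.304] pointing down, gripper open.
Joint ranges: [-3.08, 3.08], [-0.75, 2.2], [0.22, 2.44], [-1.43, 4.57], [0, 2.65], [-2.85, 2.85]. Speed limits (rad/s): [2.79, 2.79, 3.14, 3.14, 3.14, 3.14].

INTERFACE

Orientations are given as a unit quaternion [x, y, z, w].
In Python, from station import manip gives the robot as it stands.
- The arm moves only by the shell command python3 -m crank 'ROWS' [FORCE]. ROWS is JSON, a list of rows, each an object with "dp": the shift along the tool's x, y, z normalised to -1 to 1, where 1 is 50 cm, a list of three; "delta_rot": the turn, a rotation vector about the tool's x, y, z normalised to -1 to 1, where 1 is 2 pi rad, a list of three; "fingers": the opening, from -1 (shut) to 1 (fully open). A call has 1 to 12 rows; each row shifts and turns the commanded pose from where the row before left it, along the tool's axes as they then stand; what a row does not reach is not made up. A row lasts 1/12 s, in which the tool goes at most 41.7 mm and 7.16 degrees, less where a joint would pass 70% of its speed; a pose out of reach is approached as far as the arm can. A call with a number of a shift or a turn outside -1 to 1 is refused whole. A call with a gripper value outside its range is refused whole. The fingers move at their own pace and stop on an object; FORCE is the grip in N (left out, the last holds). Time passes only in rows, so rows that do not move let the fingers close. It gives the time, the measured TCP pose, the force, the opening and the grip force at its end, in the units of the state.
- manip.sense(): the state, without advancing time (a new reading comes with each control period).
- manip.snapshot(name): name is "side" or "top" or "wrist"; returns (picture, depth): 420x560x3 uint8, red, green, blue; 420x560 float32, m along the optical axis (not along the pixel's ray), 0 where there is no reading.
- manip.camera_model(name): a dict with "fx", "fy", "cx", "cy" (pixels), "origin" and "attitude" of the camera in the world. Camera axes: x right, y up, looking along -z (the intrinsics and any distortion apply to the point x, -y, -z); pixel columns grow to the right and rows downward; lengths in m; the calibration is good to about 2 mm. A picture is of the moment at which its call begins: read the wrist's pose just before it. camera_model takes no time and is no camera call; for the wrist camera it gives the pose at the moment of the call.
- manip.sign_off(): hands the job in; it is judged then, once.
The state is a dict: "t": time; "q": joint angles; "qd": joint speeds; "tau": joint torques, N m; "tcp_pos": TCP position; "tool_rot": TCP orientation; "force": force on the tool from outside, world axes, zero at the start; "ft_torque": the same for the moment, N m; "finger_gap": opening from 0.0 (shut) to 1.0 (fully open); "gripper_force": force on a finger pad.
Only numpy, scipy, OpenCV 4.12 (cv2) and the standard library are available. Lean on these libraries where they do the work, as an engineer would, in place of code of your own. Each camera call takes 0.05 s, during which the arm holds its last target. There are 200 camera calls.

TASK

Refill the blue spring-fed magazine on the bench with diamond hand pads in grit order: the red-edged pad is already in it, load the green-edged pad on top of it first and then the yellow-edged one on top of that. Lay each pad level on the pile just in front of the overhanging lip, press the pile down gently against the spring, without driving the platform hard onto its stop, and while it is down slide the pad fully home under the lip against the back wall, so that all three end as one flat, even stack held down by the lip. Leave the glass block, the tin, the wooden block and the cork block where they are.

Things in the scene. Friction and masses are not known exactly. Their poses are not given: they have to be found in the camera images.
- magazine: Fixed magazine of blue sheet steel, dark base plate 130 x 104 x 8 mm. Origin: centre of the base's underside, on the bench. Its frame: z up, +x to its back wall, -x to its open front (roughly to the robot). Well 63 mm wide (y -31.5 to +31.5 mm), 94.5 mm long (x -48 to +46.5 mm). Pads lie in it with their 90 mm length along x. Three loaded pads: centres at z = 89, 67, 45 mm.
- mouth (a point): Centre of the magazine's mouth (x = y = 0, z = 100 mm; magazine's axes). The side walls end at this height, their top 7 mm flared outward to y = +-39 mm. The spring lifts the pile against the lip, so the top pad's top face is at this height. A new pad laid on it with its centre at x = -31 mm is clear of the lip and does not tip off; fully home its centre is at x = -4.5 to +1.5 mm.
- lip (a point): Middle of the front end of the lip's flat underside (x = 25.5, z = 100 mm; magazine's axes). The lip, 3 mm thick, reaches forward from the back wall (inner face x = 46.5 mm); its front edge turns up to x = 20, z = 107 mm. A pad passes under when its top face is below z = 100 mm. The front wall opposite is low (top at z = 67 mm), so that a pressed pad slides in over it.
- follower (a joint): Sinking of the sprung platform (aluminium, 90 x 56 mm, guided, cannot tilt) under the pile, in m, positive down: 0 with one pad under the lip, 0.022 with two, 0.044 with three; hard stop at 0.048, so only 4 mm are spare when the third pad is pressed in. Spring force about 6 N at 0, 13 N at 0.044 (150 N/m).
- red_mid (a point): Centre (half-way up) of the black hand pad with the red lower edge and a red band of tape across one end of its top, already in the magazine. Every pad is a rigid block 55 x 90 x 22 mm, about 70 g; x is its 55 mm width, y its 90 mm length, z up.
- green_mid (a point): Centre (half-way up, 11 mm) of the black hand pad with the green lower edge and a green band of tape across one end of its top, lying flat on the bench; 55 mm wide along its x, 90 mm long along its y, 22 mm high. It can be turned end for end.
- yellow_mid (a point): Centre (half-way up, 11 mm) of the black hand pad with the yellow lower edge and a yellow band of tape across one end of its top, lying flat on the bench; same size and axes as the green one.
- glass_octagon: Bystander: pale teal glass block, 55 mm across, 42 mm high. Origin: centre of its underside.
- polish_tin: Bystander: round tin with a green lid, 77 mm across, 34 mm high. Origin: centre of its underside.
- pine_block: Bystander: pale wood block 45 x 70 x 45 mm. Origin: centre of its underside.
- cork_block: Bystander: cork block 50 x 85 x 30 mm. Origin: centre of its underside.

How it is judged:
On the way:
1. the green-edged pad is home under the lip on top of the red-edged one, the gripper off it (x of green_mid in the frame of magazine between -0.0045 and 0.005 m and y of green_mid in the frame of magazine between -0.006 and 0.006 m and z of green_mid in the frame of magazine between 0.084 and 0.093 m and angle between each of green_mid, red_mid's own z axis and vertical below 0.08 rad and x of red_mid in the frame of magazine between -0.0045 and 0.005 m and y of red_mid in the frame of magazine between -0.006 and 0.006 m and z of red_mid in the frame of magazine between 0.062 and 0.071 m and contact force between the fingers and anything else below 0.5 N), for 0.2 s.
At the end, for the whole second after the job is handed in: Yellow, green and red pads stacked in the magazine, top to bottom, centres at z = 89, 67, 45 mm (+4/-5 mm), x from -4.5 to +5 mm, within 6 mm of its middle line, level within 0.08 rad; platform at rest 40 to 47 mm down; fingers touch nothing (x of yellow_mid in the frame of magazine between -0.0045 and 0.005 m and y of yellow_mid in the frame of magazine between -0.006 and 0.006 m and z of yellow_mid in the frame of magazine between 0.084 and 0.093 m and angle between each of yellow_mid, green_mid, red_mid's own z axis and vertical below 0.08 rad and x of green_mid in the frame of magazine between -0.0045 and 0.005 m and y of green_mid in the frame of magazine between -0.006 and 0.006 m and z of green_mid in the frame of magazine between 0.062 and 0.071 m and x of red_mid in the frame of magazine between -0.0045 and 0.005 m and y of red_mid in the frame of magazine between -0.006 and 0.006 m and z of red_mid in the frame of magazine between 0.04 and 0.049 m and contact force between the fingers and anything else below 0.5 N and value of joint follower between 0.04 and 0.047 m and velocity of joint follower between -0.01 and 0.01 m/s).
It fails at once if the pile is rammed: the red-edged pad at the bottom bears on the magazine (platform, stop or walls) with more than 30 N (contact force between pad_red and magazine above 30 N).
It fails at once if a bystander (glass block, tin, wooden block, cork block) is moved more than 20 mm (distance of any of glass_octagon, polish_tin, pine_block, cork_block from where it was at the start of the episode above 0.02 m).
It also fails if it takes over 64 s, if anything falls off the work surface, if the arm or the gripper's body presses on something with over 40 N, if the wrist force passes 120 N, or if a joint passes its speed limit or range.

## Working session

There is one attempt and no reset: what is moved stays moved. The work goes in short steps, Python scripts to look and compute and a shell command to move; the robot and the scene stay as the last step left them, time stands still between calls to the robot, and variables do not carry over. Pictures are saved under pics/ and viewed, at most 10 in all, crops included, and the job is handed in when it is done.

```bash
ls; mkdir -p pics; cat > h.py <<'E'
import numpy as np,cv2,json
from scipy.spatial.transform import Rotation as R
from station import manip
def snap(n,f=None):
    cm=manip.camera_model(n); p,d=manip.snapshot(n)
    if f: cv2.imwrite('pics/'+f,cv2.cvtColor(p,cv2.COLOR_RGB2BGR))
    return p,d,cm
def att(cm):
    a=np.array(cm['attitude'],float)
    return a if a.shape==(3,3) else R.from_quat(a).as_matrix()
def cloud(d,cm):
    v,u=np.mgrid[:d.shape[0],:d.shape[1]]
    P=np.stack([(u-cm['cx'])/cm['fx']*d,-(v-cm['cy'])/cm['fy']*d,-d],-1)
    return P@att(cm).T+np.array(cm['origin'])
E
python3 - <<'E'
from h import *
for n in('top','side'):
    p,d,cm=snap(n,n+'0.png'); print(n,cm,(d>0).mean()); np.savez('/tmp/%s0.npz'%n,p=p,d=d)
print(manip.sense())
E
```

```text
pics
top {'fx': 513.6435041072749, 'fy': 513.6435041072749, 'cx': 282.7043940420062, 'cy': 203.91436193556788, 'origin': array([ 0.49912495, -0.00626695,  1.15080747]), 'attitude': array([ 0.02331193, -0.01946572, -0.70434586,  0.70920698])} 0.9961947278911565
side {'fx': 448.1048412895812, 'fy': 448.1048412895812, 'cx': 279.0437061331356, 'cy': 209.28639635346175, 'origin': array([ 0.46807424, -0.87916725,  0.58307516]), 'attitude': array([ 0.50021606, -0.03681444, -0.0488294 ,  0.86373855])} 0.989375
{'t': 0.1, 'q': array([ 9.76515465e-01,  5.28404363e-01,  1.43380261e+00, -3.07070015e-05,
        1.18139720e+00, -1.78495323e-01]), 'qd': array([ 0.00094023, -0.00240248, -0.00240895,  0.00030303,  0.00034904,
       -0.00018029]), 'tau': array([ 7.34921559e-04, -4.43301201e+01, -1.78587037e+01, -1.62974839e-04,
        3.90067624e-03,  1.95751647e-05]), 'tcp_pos': array([0.25212563, 0.57132561, 0.30300314]), 'tool_rot': array([ 2.06392680e-01,  9.78468727e-01, -9.36960389e-04, -3.65863703e-04]), 'force': array([ 1.02120228,  0.67605257, -0.28390791]), 'ft_torque': array([ 0.03843733,  0.00314587, -0.05377756]), 'gripper_force': 0.0, 'finger_gap': 1.00017871610883}
```

View pics/top0.png

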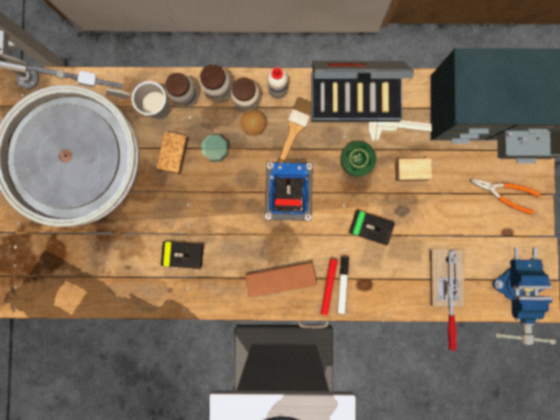

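View pics/side0.png

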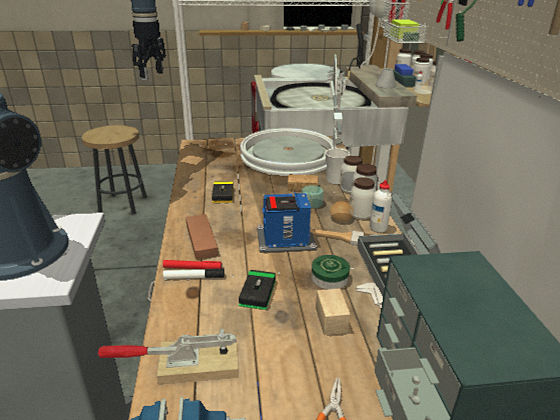

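The top view shows the magazine at about (289,190), the green pad at (373,227) and the yellow pad at (182,254). The bystanders are clear of them. Next I measure these from the depth images.

```bash
cat > m.py <<'E'
from h import *
for n in('top',):
    z=np.load('/tmp/%s0.npz'%n); p,d=z['p'],z['d']; cm=manip.camera_model(n); P=cloud(d,cm)
    print('bench z',[np.round(P[v,u],4) for v,u in((230,240),(280,400),(180,330))])
    hsv=cv2.cvtColor(p,cv2.COLOR_RGB2HSV)
    for nm,(u,v) in dict(green=(373,227),yellow=(182,254)).items():
        m=np.zeros(d.shape,bool); m[v-35:v+35,u-40:u+40]=1
        m&=(P[...,2]>.013)&(P[...,2]<.035)
        q=P[m]; (c,s,a)=cv2.minAreaRect((q[:,:2]*1000).astype(np.float32)); print(nm,len(q),np.round(c,1),np.round(s,1),round(a,1),'z',np.median(q[:,2]))
        t=m&(hsv[...,1]>130)&(hsv[...,2]>60); print(' tape',t.sum(),P[t].mean(0).round(4),' n',q[:,:2].mean(0).round(4))
    m=np.zeros(d.shape,bool); m[150:230,250:330]=1
    for lo,hi in((.004,.013),(.09,.115),(.095,.101),(.101,.112)):
        k=m&(P[...,2]>lo)&(P[...,2]<hi); q=P[k]
        (c,s,a)=cv2.minAreaRect((q[:,:2]*1000).astype(np.float32)); print('mag',lo,len(q),np.round(c,1),np.round(s,1),round(a,1))
    k=m&(P[...,2]>.08)&(hsv[...,0]>100)&(hsv[...,0]<130)&(hsv[...,1]>100); q=P[k];(c,s,a)=cv2.minAreaRect((q[:,:2]*1000).astype(np.float32)); print('blue',len(q),np.round(c,1),np.round(s,1),round(a,1))
    cv2.imwrite('pics/crop.png',cv2.resize(cv2.cvtColor(p,cv2.COLOR_RGB2BGR)[150:232,250:330],None,fx=7,fy=7,interpolation=cv2.INTER_CUBIC))
    for v in range(158,226,4): print(v,(P[v,262:318:4,2]*1000).round().astype(int))
E
python3 m.py
```

```text
bench z [array([ 0.5097,  0.0956, -0.0018]), array([ 0.4015, -0.2609,  0.003 ]), array([ 0.6233, -0.1057,  0.0009])]
green 1078 [ 485.5 -180.9] [ 94.8 135.7] 65.3 z 0.022240214527623703
 tape 173 [ 0.5225 -0.1628  0.022 ]  n [ 0.5149 -0.1918]
yellow 1037 [460.7 222.2] [90.5 65.6] 86.4 z 0.0216024281951952
 tape 202 [0.4579 0.253  0.0218]  n [0.4555 0.2216]
mag 0.004 1041 [602.8 -17.4] [174.5 175.8] 2.4
mag 0.09 1552 [598.9 -11.9] [78.  98.6] 88.8
mag 0.095 801 [599. -11.] [97.  78.2] 0.3
mag 0.101 686 [600.7 -12. ] [92.7 75.9] 0.4
blue 702 [573.3 -12.2] [148.3  76.3] 0.5
158 [-1  2 -3 -3 -1 11  1 -2  2  1 -3 -1  2  3]
162 [-1  7  8  3 10 10  5  8  8  4  6 -1  3  3]
166 [  2   4  15 103 105  99 101 104 101 101 101   9  10  -4]
170 [  0   5   3 105 103 101 100 102 101 101 100  10   9   1]
174 [  1   7  10 106 103 103 101 104 104 104 103   9   7   3]
178 [ -1   8 103  46  99 102  99 100  98  99   7  16   6  -2]
182 [ -1  10  98  33  97  99  99 102 102  97   8 102   6   1]
186 [  1  12 101  25  98 100 101 100 103 103   7  99   9   0]
190 [ -1   9 100  22 102 103  96  99 100 100   6  96   5  -1]
194 [  1   7  99   9 100 103  98 101 102  99   8  98   7  -1]
198 [  5   6  99   7 100 106  99 102 100 100  10 105   9   0]
202 [ -1   9  97   5 103 102 102 103 101  99   9 102   7   0]
206 [ -2   7 101   8  97  99 104 102  97  98   9 100   5   1]
210 [-1  6  8  9  6 10  9  9 10 12 13 98  3  6]
214 [-3 15  9  8  5  6  9  8  7  6 12  8  7  0]
218 [ 2 13  8  5  8  5  7  9  6  8 12 11  6  1]
222 [-1  1  1 -3  2  1 -2  0  1 -2  1 -2  0 -2]
```

View pics/crop.png

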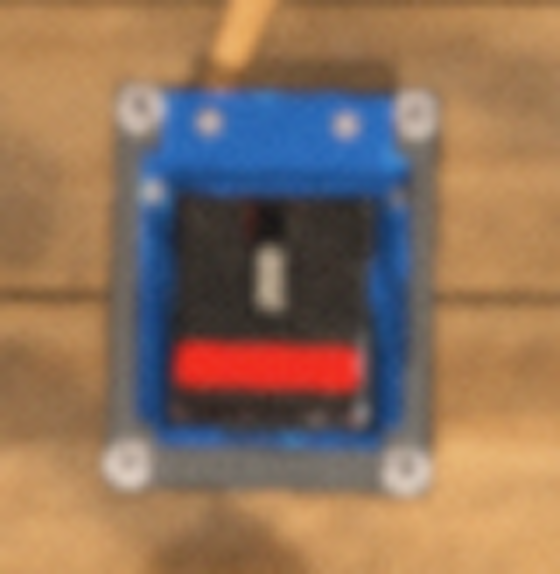

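The crop shows the magazine with bolt heads at (141,108), (414,113), (127,465) and (406,468) in crop pixels. The lip is at the far end and the red pad is home under it. I cast rays for the bolts and for the pad tops.

```bash
cat >> h.py <<'E'
def ray(uv,cm,z):
    uv=np.atleast_2d(uv).astype(float)
    D=np.stack([(uv[:,0]-cm['cx'])/cm['fx'],-(uv[:,1]-cm['cy'])/cm['fy'],-np.ones(len(uv))],-1)@att(cm).T
    o=np.array(cm['origin']); return o+D*((z-o[2])/D[:,2])[:,None]
E
cat > m2.py <<'E'
from h import *
z=np.load('/tmp/top0.npz'); p=z['p']; cm=manip.camera_model('top')
b=np.array([(141,108),(414,113),(127,465),(406,468)])
B=ray((b+.5)/7-.5+[250,150],cm,.011); print(B.round(4),'c',B.mean(0).round(4))
f=(B[0]+B[1]-B[2]-B[3]); l=B[0]+B[2]-B[1]-B[3]; print('yaw',np.degrees(np.arctan2(f[1],f[0])),np.degrees(np.arctan2(-l[0],l[1])), np.linalg.norm(f)/2,np.linalg.norm(l)/2)
hsv=cv2.cvtColor(p,cv2.COLOR_RGB2HSV); g=p.max(-1)
red=(((hsv[...,0]<6)|(hsv[...,0]>174))&(hsv[...,1]>180)&(g>150)); red[:,:270]=0;red[:,310:]=0;red[230:]=0;red[:150]=0
ct=np.argwhere(red)[:,::-1].mean(0); print('redtape',ray(ct,cm,.1).round(4))
for nm,(u,v),h in(('green',(373,227),(45,80)),('yellow',(182,254),(24,34))):
    m=np.zeros(g.shape,np.uint8); w=np.s_[v-28:v+28,u-32:u+32]
    t=(hsv[...,0]>h[0])&(hsv[...,0]<h[1])&(hsv[...,1]>150)&(g>100)
    m[w]=((g<75)|t)[w]*255; m=cv2.morphologyEx(m,cv2.MORPH_CLOSE,np.ones((5,5))); m=cv2.morphologyEx(m,cv2.MORPH_OPEN,np.ones((7,7)))
    c=max(cv2.findContours(m,0,1)[0],key=cv2.contourArea)[:,0]
    q=ray(c,cm,.022)[:,:2]*1000
    (cc,s,a)=cv2.minAreaRect(q.astype(np.float32)); bx=cv2.boxPoints((cc,s,a))
    e=max((bx[1]-bx[0],bx[2]-bx[1]),key=np.linalg.norm)
    tt=np.zeros_like(t);tt[w]=t[w]; tc=ray(np.argwhere(tt)[:,::-1].mean(0),cm,.022)[0,:2]*1000
    if e@(tc-cc)<0:e=-e
    print(nm,np.round(cc,1),np.round(s,1),'dir to tape',np.degrees(np.arctan2(e[1],e[0])).round(1),'tape',tc.round(1),np.degrees(np.arctan2(*(tc-cc)[::-1])).round(1))
E
python3 m2.py
```

```text
[[ 0.655   0.0298  0.011 ]
 [ 0.654  -0.0573  0.011 ]
 [ 0.541   0.0333  0.011 ]
 [ 0.5407 -0.0552  0.011 ]] c [ 0.5977 -0.0124  0.011 ]
yaw -1.399001123267581 -0.457099453894424 0.11367198817358802 0.08779005475337644
redtape [[ 0.567  -0.0104  0.1   ]]
green [ 518.2 -194.7] [85.8 50.8] dir to tape 71.9 tape [ 527.7 -167.1] 71.0
yellow [455.7 218.9] [85.2 51.4] dir to tape 87.6 tape [457.3 253.4] 87.4
```

```bash
cat >> h.py <<'E'
def plan(x,y,z,psi):
    """tool-frame shift (norm.) from here to TCP x,y,z after turning tool-y to world yaw psi (deg) with tool down"""
    s=manip.sense(); M=R.from_quat(s['tool_rot'])
    py=np.radians(psi); Y=np.array([np.cos(py),np.sin(py),0]); Z=np.array([0,0,-1.]); X=np.cross(Y,Z)
    T=R.from_matrix(np.stack([X,Y,Z],1))
    D=np.array([x,y,z])-s['tcp_pos']
    cur=M.as_matrix()[:,1]
    print('t',round(s['t'],2),'tcp',s['tcp_pos'].round(4),'psi',np.degrees(np.arctan2(cur[1],cur[0])).round(2),'F',s['force'].round(1),'gap',round(s['finger_gap'],3),'grip',round(s['gripper_force'],1))
    print(' turn first',((M.inv()*T).as_rotvec()/2/np.pi).round(4),'then dp',(T.inv().apply(D)/.5).round(4))
E
python3 -m crank '[{"dp":[0,0,0],"delta_rot":[0,0,0.0195],"fingers":1},{"dp":[0,0,0],"delta_rot":[0,0,0.0195],"fingers":1},{"dp":[0,0,0],"delta_rot":[0,0,0.0195],"fingers":1},{"dp":[0,0,0],"delta_rot":[0,0,0.0195],"fingers":1},{"dp":[0,0,0],"delta_rot":[0,0,0.0195],"fingers":1},{"dp":[0,0,0],"delta_rot":[0,0,0.0195],"fingers":1},{"dp":[0,0,0],"delta_rot":[0,0,0.0195],"fingers":1},{"dp":[0,0,0],"delta_rot":[0,0,0.0195],"fingers":1},{"dp":[0,0,0],"delta_rot":[0,0,0.0195],"fingers":1},{"dp":[0,0,0],"delta_rot":[0,0,0.0195],"fingers":1},{"dp":[0,0,0],"delta_rot":[0,0,0.0195],"fingers":1},{"dp":[0,0,0],"delta_rot":[0,0,0.0195],"fingers":1}]' 40
python3 -c "
from h import *
plan(.518,-.195,.23,-18)"
```

```text
t: 1.1
tcp_pos: [0.2522, 0.5714, 0.3033]
tool_rot: [0.811, 0.585, -0.001, 0.0]
force: [0.0, -0.6, -0.4]
finger_gap: 0.999
gripper_force: 0.0
t 1.1 tcp [0.2522 0.5714 0.3033] psi -18.41 F [ 0.  -0.6 -0.4] gap 0.999 grip 0.0
 turn first [-0.0001  0.0002 -0.0011] then dp [-1.2936  0.9792  0.1466]
```

```bash
python3 -m crank '[{"dp":[-0.06,0.045,0],"delta_rot":[0,0,0],"fingers":1},{"dp":[-0.06,0.045,0],"delta_rot":[0,0,0],"fingers":1},{"dp":[-0.06,0.045,0],"delta_rot":[0,0,0],"fingers":1},{"dp":[-0.06,0.045,0],"delta_rot":[0,0,0],"fingers":1},{"dp":[-0.06,0.045,0],"delta_rot":[0,0,0],"fingers":1},{"dp":[-0.06,0.045,0],"delta_rot":[0,0,0],"fingers":1},{"dp":[-0.06,0.045,0],"delta_rot":[0,0,0],"fingers":1},{"dp":[-0.06,0.045,0],"delta_rot":[0,0,0],"fingers":1},{"dp":[-0.06,0.045,0],"delta_rot":[0,0,0],"fingers":1},{"dp":[-0.06,0.045,0],"delta_rot":[0,0,0],"fingers":1},{"dp":[-0.06,0.045,0],"delta_rot":[0,0,0],"fingers":1},{"dp":[-0.06,0.045,0],"delta_rot":[0,0,0],"fingers":1}]' >/dev/null
python3 -m crank '[{"dp":[-0.06,0.045,0.01],"delta_rot":[0,0,0],"fingers":1},{"dp":[-0.06,0.045,0.01],"delta_rot":[0,0,0],"fingers":1},{"dp":[-0.06,0.045,0.01],"delta_rot":[0,0,0],"fingers":1},{"dp":[-0.06,0.045,0.01],"delta_rot":[0,0,0],"fingers":1},{"dp":[-0.06,0.045,0.01],"delta_rot":[0,0,0],"fingers":1},{"dp":[-0.06,0.045,0.02],"delta_rot":[0,0,0],"fingers":1},{"dp":[-0.06,0.045,0.02],"delta_rot":[0,0,0],"fingers":1},{"dp":[-0.06,0.045,0.02],"delta_rot":[0,0,0],"fingers":1},{"dp":[-0.06,0.045,0.02],"delta_rot":[0,0,0],"fingers":1},{"dp":[-0.03,0.034,0.016],"delta_rot":[0,0,0],"fingers":1},{"dp":[0,0,0],"delta_rot":[0,0,0],"fingers":1}]'
python3 - <<'E'
from h import *
plan(.518,-.195,.12,-18)
p,d,cm=snap('wrist','w1.png'); np.savez('/tmp/w1.npz',p=p,d=d,cm=np.array(cm,dtype=object)); print(cm)
E
```

```text
t: 3.02
tcp_pos: [0.5197, -0.1981, 0.2292]
tool_rot: [0.811, 0.586, 0.0, 0.001]
force: [1.2, -0.5, -0.6]
finger_gap: 0.998
gripper_force: 0.0
t 3.02 tcp [ 0.5197 -0.1981  0.2292] psi -18.31 F [ 1.2 -0.5 -0.6] gap 0.998 grip 0.0
 turn first [ 0.0004  0.0002 -0.0009] then dp [ 0.0049 -0.0053  0.2185]
{'fx': 315.3462883643983, 'fy': 315.3462883643983, 'cx': 280.8958005465741, 'cy': 208.8667094866099, 'origin': array([ 0.5423294 , -0.12599531,  0.30039435]), 'attitude': array([-0.14804025,  0.02313   , -0.1579732 ,  0.97600899])}
```

View pics/w1.png

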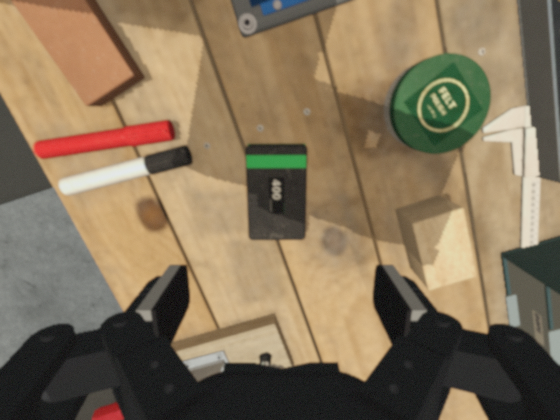

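The wrist view shows the green pad with top-face corners near (247,147), (306,147), (250,238) and (305,238). Its long axis is almost along tool x.

```bash
python3 - <<'E'
from h import *
z=np.load('/tmp/w1.npz',allow_pickle=True); cm=z['cm'].item(); p=z['p']
g=p.max(-1); hsv=cv2.cvtColor(p,cv2.COLOR_RGB2HSV)
m=np.zeros(g.shape,np.uint8); w=np.s_[125:262,225:330]
m[w]=((g<70)|((hsv[...,0]>45)&(hsv[...,0]<85)&(hsv[...,1]>120)))[w]*255
m=cv2.morphologyEx(m,cv2.MORPH_CLOSE,np.ones((9,9))); m=cv2.morphologyEx(m,cv2.MORPH_OPEN,np.ones((9,9)))
c=max(cv2.findContours(m,0,1)[0],key=cv2.contourArea)[:,0]
q=ray(c,cm,.022)[:,:2]*1000; (cc,s,a)=cv2.minAreaRect(q.astype(np.float32)); print(np.round(cc,1),np.round(s,1),a, cv2.boundingRect(c))
c4=ray([(247,147),(306,147),(250,238),(305,238)],cm,.022)[:,:2]*1000; print(c4.round(1),c4.mean(0))
e=c4[0]+c4[1]-c4[2]-c4[3]; print(np.degrees(np.arctan2(e[1],e[0])),np.linalg.norm(e)/2)
E
```

```text
[ 516.7 -191. ] [83.2 52. ] 71.70156860351562 (247, 145, 59, 90)
[[ 505.3 -145.2]
 [ 554.1 -161.4]
 [ 478.5 -226.4]
 [ 528.2 -242.9]] [ 516.5093013  -193.97668572]
72.02758280793819 85.46549886396393
```

```bash
python3 -m crank '[{"dp":[0.006,-0.007,0.06],"delta_rot":[0,0,0],"fingers":1},{"dp":[0,0,0.07],"delta_rot":[0,0,0],"fingers":1},{"dp":[0,0,0.07],"delta_rot":[0,0,0],"fingers":1},{"dp":[0,0,0.06],"delta_rot":[0,0,0],"fingers":1},{"dp":[0,0,0.03],"delta_rot":[0,0,0],"fingers":1},{"dp":[0,0,0.016],"delta_rot":[0,0,0],"fingers":1},{"dp":[0,0,0],"delta_rot":[0,0,0],"fingers":-1},{"dp":[0,0,0],"delta_rot":[0,0,0],"fingers":-1},{"dp":[0,0,0],"delta_rot":[0,0,0],"fingers":-1},{"dp":[0,0,0],"delta_rot":[0,0,0],"fingers":-1},{"dp":[0,0,0],"delta_rot":[0,0,0],"fingers":-1},{"dp":[0,0,0],"delta_rot":[0,0,0],"fingers":-1}]' 40

```

```text
t: 4.07
tcp_pos: [0.5161, -0.1896, 0.0795]
tool_rot: [0.809, 0.587, 0.001, 0.001]
force: [0.3, 1.0, 7.1]
finger_gap: 0.632
gripper_force: 42.9
```

```bash
python3 -m crank '[{"dp":[0,0,-0.04],"delta_rot":[0,0,0],"fingers":-1},{"dp":[0,0,-0.07],"delta_rot":[0,0,0],"fingers":-1},{"dp":[0,0,-0.08],"delta_rot":[0,0,0],"fingers":-1},{"dp":[0,0,-0.08],"delta_rot":[0,0,0],"fingers":-1},{"dp":[0,0,-0.07],"delta_rot":[0,0,0],"fingers":-1},{"dp":[0,0,0],"delta_rot":[0,0,0.0195],"fingers":-1},{"dp":[0,0,0],"delta_rot":[0,0,0.0195],"fingers":-1},{"dp":[0,0,0],"delta_rot":[0,0,0.0195],"fingers":-1},{"dp":[0,0,0],"delta_rot":[0,0,0.0195],"fingers":-1},{"dp":[0,0,0],"delta_rot":[0,0,0.0195],"fingers":-1},{"dp":[0,0,0],"delta_rot":[0,0,0.0195],"fingers":-1}]' >/dev/null
python3 -m crank '[{"dp":[0,0,0],"delta_rot":[0,0,0.0195],"fingers":-1},{"dp":[0,0,0],"delta_rot":[0,0,0.0195],"fingers":-1},{"dp":[0,0,0],"delta_rot":[0,0,0.0195],"fingers":-1},{"dp":[0,0,0],"delta_rot":[0,0,0.0195],"fingers":-1},{"dp":[0,0,0],"delta_rot":[0,0,0.007],"fingers":-1},{"dp":[0,0,0],"delta_rot":[0,0,0],"fingers":-1}]'
python3 - <<'E'
from h import *
plan(.5697,-.0119,.25,-91)
p,d,cm=snap('side','s1.png');snap('top','t1.png');snap('wrist','w2.png')
im=[cv2.imread('pics/s1.png')[120:330,180:390],cv2.imread('pics/t1.png')[130:340,250:460]]
im=[cv2.resize(i,(400,400),interpolation=cv2.INTER_CUBIC) for i in im]
cv2.imwrite('pics/c1.png',np.hstack(im))
E
```

```text
t: 5.48
tcp_pos: [0.5151, -0.1892, 0.2482]
tool_rot: [1.0, -0.007, 0.0, 0.0]
force: [0.7, -0.6, 0.2]
finger_gap: 0.638
gripper_force: 42.5
t 5.48 tcp [ 0.5151 -0.1892  0.2482] psi -90.83 F [ 0.7 -0.6  0.2] gap 0.638 grip 42.5
 turn first [ 0.     -0.      0.0005] then dp [ 0.103  -0.3565 -0.0037]
```

View pics/c1.png

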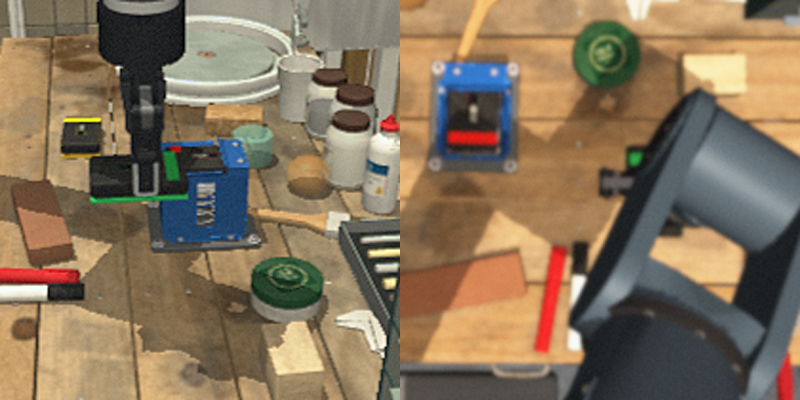

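The held pad is level, with fingertips about flush with its lower edge. The side crop shows the tips near (145,195) and the pad's bottom edge near y=200. I carry it over the magazine.

```bash
python3 -m crank '[{"dp":[0.02,-0.05,0],"delta_rot":[0,0,0],"fingers":-1},{"dp":[0.02,-0.07,0],"delta_rot":[0,0,0],"fingers":-1},{"dp":[0.02,-0.07,0],"delta_rot":[0,0,0],"fingers":-1},{"dp":[0.02,-0.07,0],"delta_rot":[0,0,0],"fingers":-1},{"dp":[0.02,-0.07,0],"delta_rot":[0,0,0],"fingers":-1},{"dp":[0.002,-0.027,0.01],"delta_rot":[0,0,0],"fingers":-1},{"dp":[0,0,0.04],"delta_rot":[0,0,0],"fingers":-1},{"dp":[0,0,0.04],"delta_rot":[0,0,0],"fingers":-1},{"dp":[0,0,0],"delta_rot":[0,0,0],"fingers":-1}]'
python3 - <<'E'
from h import *
plan(.5687,-.0119,.1805,-91)
snap('side','s2.png');p,d,cm=snap('wrist','w3.png'); np.savez('/tmp/w3.npz',p=p,d=d,cm=np.array(cm,dtype=object))
im=[cv2.resize(cv2.imread('pics/s2.png')[150:270,220:340],(400,400),interpolation=cv2.INTER_CUBIC),cv2.resize(cv2.imread('pics/w3.png')[20:320,130:430],(400,400))]
cv2.imwrite('pics/c2.png',np.hstack(im))
E
```

```text
t: 6.38
tcp_pos: [0.5666, -0.0108, 0.1997]
tool_rot: [1.0, -0.006, -0.004, -0.001]
force: [-0.9, -0.5, -1.5]
finger_gap: 0.633
gripper_force: 42.5
t 6.38 tcp [ 0.5666 -0.0108  0.1997] psi -90.68 F [-0.9 -0.5 -1.5] gap 0.633 grip 42.5
 turn first [-0.0002  0.0012  0.0009] then dp [0.0043 0.0022 0.0384]
```

View pics/c2.png

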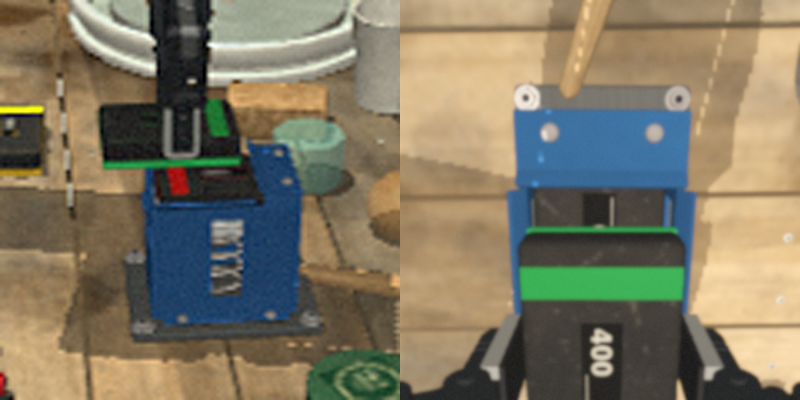

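The wrist crop shows the pad centred between the flared walls, with both midlines at about x=602, and clear of the lip. I lower it and release.

```bash
python3 -m crank '[{"dp":[0.004,0.002,0.015],"delta_rot":[0,0.001,0.001],"fingers":-1},{"dp":[0,0,0.013],"delta_rot":[0,0,0],"fingers":-1},{"dp":[0,0,0.008],"delta_rot":[0,0,0],"fingers":-1},{"dp":[0,0,0],"delta_rot":[0,0,0],"fingers":-1},{"dp":[0,0,0],"delta_rot":[0,0,0],"fingers":-1}]'
```

```text
t: 6.9
tcp_pos: [0.5708, -0.0127, 0.1848]
tool_rot: [1.0, -0.01, 0.003, -0.0]
force: [-0.4, -0.3, -1.0]
finger_gap: 0.633
gripper_force: 42.5
```

```bash
python3 -m crank '[{"dp":[-0.003,0,0.004],"delta_rot":[0,0,0],"fingers":-1},{"dp":[0,0,0.004],"delta_rot":[0,0,0],"fingers":-1},{"dp":[0,0,0],"delta_rot":[0,0,0],"fingers":-1},{"dp":[0,0,0],"delta_rot":[0,0,0],"fingers":-1}]'
```

```text
t: 7.23
tcp_pos: [0.5694, -0.0125, 0.1809]
tool_rot: [1.0, -0.01, 0.003, 0.0]
force: [-0.3, 0.6, -1.1]
finger_gap: 0.634
gripper_force: 42.5
```

```bash
python3 -m crank '[{"dp":[0,0,0.003],"delta_rot":[0,0,0],"fingers":-1},{"dp":[0,0,0],"delta_rot":[0,0,0],"fingers":-1},{"dp":[0,0,0],"delta_rot":[0,0,0],"fingers":-1}]'
python3 -m crank '[{"dp":[0,0,0],"delta_rot":[0,0,0],"fingers":0.7},{"dp":[0,0,0],"delta_rot":[0,0,0],"fingers":0.7},{"dp":[0,0,0],"delta_rot":[0,0,0],"fingers":0.7},{"dp":[0,0,0],"delta_rot":[0,0,0],"fingers":0.7},{"dp":[0,0,-0.02],"delta_rot":[0,0,0],"fingers":0.7},{"dp":[0,0,-0.04],"delta_rot":[0,0,0],"fingers":0.7},{"dp":[0,0,-0.04],"delta_rot":[0,0,0],"fingers":0.7},{"dp":[0,0,0],"delta_rot":[0,0,0],"fingers":-0.5},{"dp":[0,0,0],"delta_rot":[0,0,0],"fingers":-0.5},{"dp":[0,0,0],"delta_rot":[0,0,0],"fingers":-0.5},{"dp":[0,0,0],"delta_rot":[0,0,0],"fingers":-0.5},{"dp":[0,0,0],"delta_rot":[0,0,0],"fingers":-0.5}]'
python3 - <<'E'
from h import *
plan(.568,-.0119,.1805,-91)
snap('side','s3.png');p,d,cm=snap('wrist','w4.png'); np.savez('/tmp/w4.npz',p=p,d=d,cm=np.array(cm,dtype=object))
im=[cv2.resize(cv2.imread('pics/s3.png')[150:270,220:340],(400,400),interpolation=cv2.INTER_CUBIC),cv2.resize(cv2.imread('pics/w4.png')[60:420,100:460],(400,400))]
cv2.imwrite('pics/c3.png',np.hstack(im))
E
```

```text
t: 7.48
tcp_pos: [0.5696, -0.0125, 0.1795]
tool_rot: [1.0, -0.01, 0.003, 0.0]
force: [0.7, 0.0, -0.7]
finger_gap: 0.628
gripper_force: 42.6
t: 8.48
tcp_pos: [0.5685, -0.0124, 0.2284]
tool_rot: [1.0, -0.01, 0.002, -0.0]
force: [0.3, -0.1, -0.0]
finger_gap: 0.254
gripper_force: 0.0
t 8.48 tcp [ 0.5685 -0.0124  0.2284] psi -91.14 F [ 0.3 -0.1 -0. ] gap 0.254 grip 0.0
 turn first [-0.0001 -0.0007 -0.0004] then dp [-0.001  -0.001   0.0959]
```

View pics/c3.png

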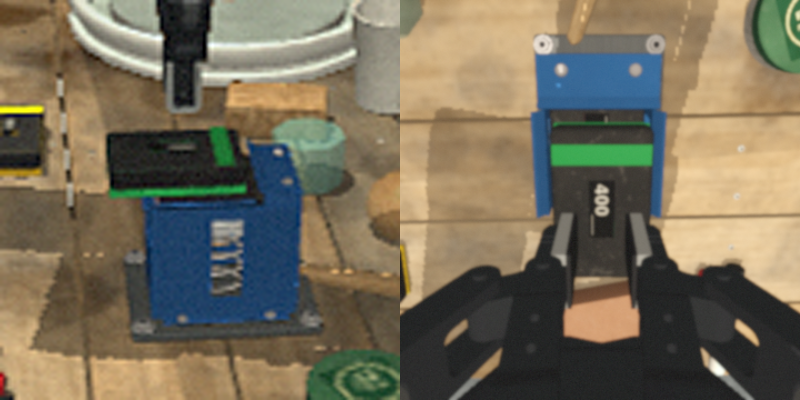

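The pad lies level on the pile, centred and just in front of the lip. I now press down in small steps.

```bash
python3 -m crank '[{"dp":[-0.007,-0.001,0.015],"delta_rot":[0,0,0],"fingers":-0.5},{"dp":[0,0,0.015],"delta_rot":[0,0,0],"fingers":-0.5},{"dp":[0,0,0.006],"delta_rot":[0,0,0],"fingers":-0.5},{"dp":[0,0,0.004],"delta_rot":[0,0,0],"fingers":-0.5},{"dp":[0,0,0],"delta_rot":[0,0,0],"fingers":-0.5}]'
python3 -m crank '[{"dp":[0,0,0.006],"delta_rot":[0,0,0],"fingers":-0.5},{"dp":[0,0,0.004],"delta_rot":[0,0,0],"fingers":-0.5},{"dp":[0,0,0],"delta_rot":[0,0,0],"fingers":-0.5}]'
python3 -m crank '[{"dp":[0,0,0.006],"delta_rot":[0,0,0],"fingers":-0.5},{"dp":[0,0,0.004],"delta_rot":[0,0,0],"fingers":-0.5},{"dp":[0,0,0],"delta_rot":[0,0,0],"fingers":-0.5}]'
```

```text
t: 9.0
tcp_pos: [0.5654, -0.0119, 0.2085]
tool_rot: [1.0, -0.01, 0.002, -0.0]
force: [0.5, 0.2, 0.6]
finger_gap: 0.249
gripper_force: 0.0
t: 9.25
tcp_pos: [0.5657, -0.012, 0.204]
tool_rot: [1.0, -0.01, 0.003, -0.0]
force: [0.7, 0.6, 0.1]
finger_gap: 0.249
gripper_force: 0.0
t: 9.5
tcp_pos: [0.5656, -0.0119, 0.199]
tool_rot: [1.0, -0.01, 0.003, -0.0]
force: [0.2, -0.1, 0.3]
finger_gap: 0.252
gripper_force: 0.0
```

```bash
python3 -m crank '[{"dp":[0,0,0.004],"delta_rot":[0,0,0],"fingers":-0.5},{"dp":[0,0,0.002],"delta_rot":[0,0,0],"fingers":-0.5},{"dp":[0,0,0],"delta_rot":[0,0,0],"fingers":-0.5}]'|grep -E 'tcp_pos|force:'
python3 -m crank '[{"dp":[0,0,0.004],"delta_rot":[0,0,0],"fingers":-0.5},{"dp":[0,0,0.002],"delta_rot":[0,0,0],"fingers":-0.5},{"dp":[0,0,0],"delta_rot":[0,0,0],"fingers":-0.5}]'|grep -E 'tcp_pos|force:'
```

```text
tcp_pos: [0.5657, -0.0119, 0.1962]
force: [-0.2, 0.6, 0.1]
gripper_force: 0.0
tcp_pos: [0.566, -0.012, 0.1936]
force: [-0.0, -0.9, 2.9]
gripper_force: 1.7
```

```bash
python3 -m crank '[{"dp":[0,0,0.006],"delta_rot":[0,0,0],"fingers":-0.5},{"dp":[0,0,0.006],"delta_rot":[0,0,0],"fingers":-0.5},{"dp":[0,0,0.004],"delta_rot":[0,0,0],"fingers":-0.5},{"dp":[0,0,0],"delta_rot":[0,0,0],"fingers":-0.5}]'|grep -E 'tcp_pos|force:'
python3 -m crank '[{"dp":[0,0,0.006],"delta_rot":[0,0,0],"fingers":-0.5},{"dp":[0,0,0.006],"delta_rot":[0,0,0],"fingers":-0.5},{"dp":[0,0,0.004],"delta_rot":[0,0,0],"fingers":-0.5},{"dp":[0,0,0],"delta_rot":[0,0,0],"fingers":-0.5}]'|grep -E 'tcp_pos|force:'
```

```text
tcp_pos: [0.566, -0.012, 0.1852]
force: [-0.8, 0.5, 4.8]
gripper_force: 2.4
tcp_pos: [0.566, -0.012, 0.1773]
force: [-0.7, -0.2, 5.8]
gripper_force: 3.0
```

```bash
python3 -m crank '[{"dp":[0,0,0.006],"delta_rot":[0,0,0],"fingers":-0.5},{"dp":[0,0,0.006],"delta_rot":[0,0,0],"fingers":-0.5},{"dp":[0,0,0.005],"delta_rot":[0,0,0],"fingers":-0.5},{"dp":[0,0,0],"delta_rot":[0,0,0],"fingers":-0.5},{"dp":[0,0,0],"delta_rot":[0,0,0],"fingers":-0.5}]'|grep -E 'tcp_pos|force:'
python3 -m crank '[{"dp":[0.005,0,0],"delta_rot":[0,0,0],"fingers":-0.5},{"dp":[0.005,0,0],"delta_rot":[0,0,0],"fingers":-0.5},{"dp":[0.005,0,0],"delta_rot":[0,0,0],"fingers":-0.5},{"dp":[0.005,0,0],"delta_rot":[0,0,0],"fingers":-0.5},{"dp":[0,0,0],"delta_rot":[0,0,0],"fingers":-0.5}]'|grep -E 'tcp_pos|force:'
python3 - <<'E'
from h import *
plan(.568,-.0119,.1805,-91)
p,d,cm=snap('wrist','w5.png')
hsv=cv2.cvtColor(p,cv2.COLOR_RGB2HSV); t=(hsv[...,0]>45)&(hsv[...,0]<80)&(hsv[...,1]>140)&(p.max(-1)>80)
t[:,:200]=0;t[:,370:]=0
ys=np.argwhere(t); print(len(ys),ys.min(0),ys.max(0)); print(ray(ys.mean(0)[::-1],cm,.097).round(4))
E
```

```text
tcp_pos: [0.566, -0.012, 0.1691]
force: [-1.2, 0.1, 6.1]
gripper_force: 3.6
tcp_pos: [0.5741, -0.0118, 0.1687]
force: [-4.2, 1.2, 8.0]
gripper_force: 3.6
t 11.5 tcp [ 0.5741 -0.0118  0.1687] psi -91.12 F [-4.2  1.2  8. ] gap 0.248 grip 3.6
 turn first [-0.0001 -0.0001 -0.0003] then dp [-0.0122  0.0003 -0.0236]
2358 [202 226] [224 337]
[[ 0.6023 -0.0119  0.097 ]]
```

```bash
cat > tape.py <<'E'
from h import *
import sys
lo,hi=map(int,sys.argv[1:3])
plan(.568,-.0119,.1805,-91)
p,d,cm=snap('wrist',sys.argv[3])
hsv=cv2.cvtColor(p,cv2.COLOR_RGB2HSV); t=(hsv[...,0]>lo)&(hsv[...,0]<hi)&(hsv[...,1]>140)&(p.max(-1)>80)
t[:,:200]=0;t[:,370:]=0
ys=np.argwhere(t)
if len(ys): print(len(ys),ys.min(0),ys.max(0),ray(ys.mean(0)[::-1],cm,.097).round(4))
E
python3 -m crank '[{"dp":[0.005,0,0],"delta_rot":[0,0,0],"fingers":-0.5},{"dp":[0.005,0,0],"delta_rot":[0,0,0],"fingers":-0.5},{"dp":[0.005,0,0],"delta_rot":[0,0,0],"fingers":-0.5},{"dp":[0.005,0,0],"delta_rot":[0,0,0],"fingers":-0.5},{"dp":[0,0,0],"delta_rot":[0,0,0],"fingers":-0.5}]'|grep -E 'tcp_pos|force:'
python3 tape.py 45 80 w6.png
```

```text
tcp_pos: [0.5842, -0.012, 0.1687]
force: [-4.7, -0.5, 6.1]
gripper_force: 3.6
t 11.97 tcp [ 0.5842 -0.012   0.1687] psi -91.12 F [-4.7 -0.5  6.1] gap 0.248 grip 3.6
 turn first [-0.0001 -0.0002 -0.0003] then dp [-0.0325  0.0003 -0.0235]
1340 [212 227] [224 337] [[ 0.61  -0.012  0.097]]
```

```bash
python3 -m crank '[{"dp":[0.005,0,0],"delta_rot":[0,0,0],"fingers":-0.5},{"dp":[0.005,0,0],"delta_rot":[0,0,0],"fingers":-0.5},{"dp":[0.005,0,0],"delta_rot":[0,0,0],"fingers":-0.5},{"dp":[0.005,0,0],"delta_rot":[0,0,0],"fingers":-0.5},{"dp":[0.004,0,0],"delta_rot":[0,0,0],"fingers":-0.5},{"dp":[0,0,0],"delta_rot":[0,0,0],"fingers":-0.5}]'|grep -E 'tcp_pos|force:'
python3 tape.py 45 80 w7.png
python3 -m crank '[{"dp":[0.004,0,0],"delta_rot":[0,0,0],"fingers":-0.5},{"dp":[0.004,0,0],"delta_rot":[0,0,0],"fingers":-0.5},{"dp":[0,0,0],"delta_rot":[0,0,0],"fingers":-0.5}]'|grep -E 'tcp_pos|force:'
```

```text
tcp_pos: [0.5962, -0.0122, 0.1688]
force: [-3.6, -0.0, 6.8]
gripper_force: 3.6
t 12.52 tcp [ 0.5962 -0.0122  0.1688] psi -91.12 F [-3.6 -0.   6.8] gap 0.251 grip 3.6
 turn first [-0.0001 -0.0001 -0.0003] then dp [-0.0563  0.0003 -0.0234]
tcp_pos: [0.6001, -0.0123, 0.1689]
force: [-5.0, -0.8, 8.1]
gripper_force: 3.6
```

```bash
python3 -m crank '[{"dp":[0.004,0,0],"delta_rot":[0,0,0],"fingers":-0.5},{"dp":[0,0,0],"delta_rot":[0,0,0],"fingers":-0.5}]'|grep -E 'tcp_pos|force:'
python3 -m crank '[{"dp":[0,0,-0.004],"delta_rot":[0,0,0],"fingers":-0.5},{"dp":[0,0,-0.006],"delta_rot":[0,0,0],"fingers":-0.5},{"dp":[-0.02,0,-0.04],"delta_rot":[0,0,0],"fingers":-0.5},{"dp":[-0.05,0,-0.05],"delta_rot":[0,0,0],"fingers":-0.5},{"dp":[-0.05,0,-0.06],"delta_rot":[0,0,0],"fingers":-0.5},{"dp":[-0.05,0,-0.02],"delta_rot":[0,0,0],"fingers":-0.5},{"dp":[0,0,0],"delta_rot":[0,0,0],"fingers":1}]'|grep -E 'tcp_pos|force:'
python3 - <<'E'
from h import *
snap('side','s4.png');snap('wrist','w8.png');p,d,cm=snap('top','t2.png')
im=[cv2.resize(cv2.imread('pics/s4.png')[170:270,240:340],(400,400),interpolation=cv2.INTER_CUBIC),cv2.resize(cv2.imread('pics/w8.png')[10:310,130:430],(400,400))]
cv2.imwrite('pics/c4.png',np.hstack(im))
plan(.457,.2189,.25,-2.4)
E
```

```text
tcp_pos: [0.6016, -0.0123, 0.1688]
force: [-5.5, 0.2, 8.8]
gripper_force: 3.8
tcp_pos: [0.5144, -0.0102, 0.2601]
force: [0.2, 0.3, 0.8]
gripper_force: 0.0
t 13.72 tcp [ 0.5189 -0.0111  0.2583] psi -91.16 F [ 0.8 -0.2 -0.1] gap 0.641 grip 0.0
 turn first [ 0.0009 -0.0009 -0.2465] then dp [ 0.4544 -0.143   0.0167]
```

View pics/c4.png

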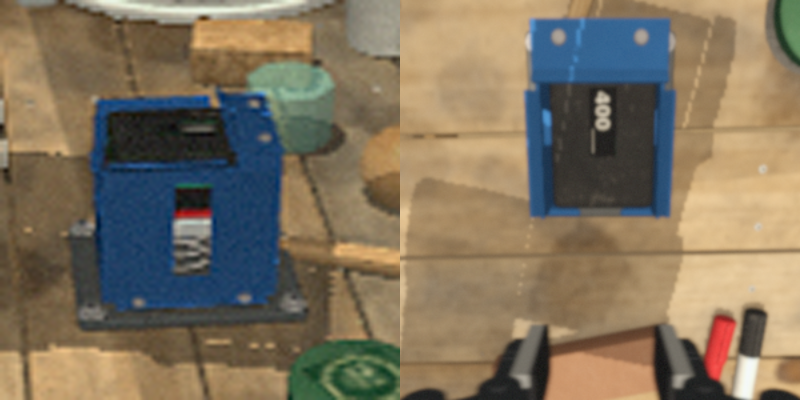

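Green is home and level under the lip. Its rear edge is near crop (605,208), close to the front wall, with even side gaps. Red is visible below it through the slot. I check the rear edge numerically and turn towards yellow.

```bash
python3 - <<'E'
from h import *
cm=manip.camera_model('wrist'); p=cv2.imread('pics/w8.png')
print(p[150:182,284].max(-1)); print([ (r,ray((284,r),cm,.1)[0,0].round(4)) for r in(160,166,170)])
E
python3 -m crank '[{"dp":[0,0,0],"delta_rot":[0,0,-0.0195],"fingers":1},{"dp":[0,0,0],"delta_rot":[0,0,-0.0195],"fingers":1},{"dp":[0,0,0],"delta_rot":[0,0,-0.0195],"fingers":1},{"dp":[0,0,0],"delta_rot":[0,0,-0.0195],"fingers":1},{"dp":[0,0,0],"delta_rot":[0,0,-0.0195],"fingers":1},{"dp":[0,0,0],"delta_rot":[0,0,-0.0195],"fingers":1},{"dp":[0,0,0],"delta_rot":[0,0,-0.0195],"fingers":1},{"dp":[0,0,0],"delta_rot":[0,0,-0.0195],"fingers":1},{"dp":[0,0,0],"delta_rot":[0,0,-0.0195],"fingers":1},{"dp":[0,0,0],"delta_rot":[0,0,-0.0195],"fingers":1},{"dp":[0,0,0],"delta_rot":[0,0,-0.0195],"fingers":1},{"dp":[0,0,0],"delta_rot":[0,0,-0.0195],"fingers":1}]' >/dev/null
python3 -m crank '[{"dp":[0.05,0,0],"delta_rot":[0,0,-0.0125],"fingers":1},{"dp":[0.07,-0.02,0],"delta_rot":[0,0,0],"fingers":1},{"dp":[0.07,-0.025,0],"delta_rot":[0,0,0],"fingers":1},{"dp":[0.07,-0.025,0],"delta_rot":[0,0,0],"fingers":1},{"dp":[0.07,-0.025,0],"delta_rot":[0,0,0],"fingers":1},{"dp":[0.07,-0.025,0],"delta_rot":[0,0,0],"fingers":1},{"dp":[0.05,-0.02,0.03],"delta_rot":[0,0,0],"fingers":1},{"dp":[0,0,0.03],"delta_rot":[0,0,0],"fingers":1},{"dp":[0,0,0],"delta_rot":[0,0,0],"fingers":1},{"dp":[0,0,0],"delta_rot":[0,0,0],"fingers":1}]'
python3 - <<'E'
from h import *
plan(.457,.2189,.079,-2.4)
p,d,cm=snap('wrist','w9.png')
g=p.max(-1).astype(int); hsv=cv2.cvtColor(p,cv2.COLOR_RGB2HSV)
m=((g<70)|((hsv[...,0]>22)&(hsv[...,0]<36)&(hsv[...,1]>170)&(g>120))).astype(np.uint8)*255
m[270:]=0; m[:60]=0; m[:,:190]=0; m[:,370:]=0
m=cv2.morphologyEx(m,cv2.MORPH_CLOSE,np.ones((9,9))); m=cv2.morphologyEx(m,cv2.MORPH_OPEN,np.ones((9,9)))
c=max(cv2.findContours(m,0,1)[0],key=cv2.contourArea)[:,0]
q=ray(c,cm,.022)[:,:2]*1000; (cc,s,a)=cv2.minAreaRect(q.astype(np.float32)); print(np.round(cc,1),np.round(s,1),a, cv2.boundingRect(c))
E
```

```text
[ 60  58  62  62  62  63  66  70  75  76  73  67  62  58  58  67  84  97
 101  99  99 103 128 151 159 161 161 159 158 159 157 154]
[(160, np.float64(0.5605)), (166, np.float64(0.5561)), (170, np.float64(0.5532))]
t: 15.55
tcp_pos: [0.4604, 0.2169, 0.2267]
tool_rot: [0.721, 0.692, 0.001, 0.002]
force: [-1.0, -0.4, 1.0]
finger_gap: 1.002
gripper_force: 0.0
t 15.55 tcp [0.4604 0.2169 0.2267] psi -2.35 F [-1.  -0.4  1. ] gap 1.002 grip 0.0
 turn first [0.0006 0.0001 0.0001] then dp [ 0.0037 -0.007   0.2954]
[453.1 225.2] [87.5 53.4] 86.01306915283203 (243, 141, 62, 96)
```

```bash
python3 -m crank '[{"dp":[0.009,-0.011,0.06],"delta_rot":[0,0,0.0015],"fingers":1},{"dp":[0,0,0.07],"delta_rot":[0,0,0],"fingers":1},{"dp":[0,0,0.07],"delta_rot":[0,0,0],"fingers":1},{"dp":[0,0,0.055],"delta_rot":[0,0,0],"fingers":1},{"dp":[0,0,0.03],"delta_rot":[0,0,0],"fingers":1},{"dp":[0,0,0.014],"delta_rot":[0,0,0],"fingers":1},{"dp":[0,0,0],"delta_rot":[0,0,0],"fingers":-1},{"dp":[0,0,0],"delta_rot":[0,0,0],"fingers":-1},{"dp":[0,0,0],"delta_rot":[0,0,0],"fingers":-1},{"dp":[0,0,0],"delta_rot":[0,0,0],"fingers":-1},{"dp":[0,0,0],"delta_rot":[0,0,0],"fingers":-1},{"dp":[0,0,0],"delta_rot":[0,0,0],"fingers":-1}]' 40
python3 -m crank '[{"dp":[0,0,-0.04],"delta_rot":[0,0,0],"fingers":-1},{"dp":[0,0,-0.07],"delta_rot":[0,0,0],"fingers":-1},{"dp":[0,0,-0.08],"delta_rot":[0,0,0],"fingers":-1},{"dp":[0,0,-0.08],"delta_rot":[0,0,0],"fingers":-1},{"dp":[0,0,-0.07],"delta_rot":[0,0,0],"fingers":-1},{"dp":[0,0,0],"delta_rot":[0,0,0.0195],"fingers":-1},{"dp":[0,0,0],"delta_rot":[0,0,0.0195],"fingers":-1},{"dp":[0,0,0],"delta_rot":[0,0,0.0195],"fingers":-1},{"dp":[0,0,0],"delta_rot":[0,0,0.0195],"fingers":-1},{"dp":[0,0,0],"delta_rot":[0,0,0.0195],"fingers":-1},{"dp":[0,0,0],"delta_rot":[0,0,0.0195],"fingers":-1}]' >/dev/null
python3 -m crank '[{"dp":[0,0,0],"delta_rot":[0,0,0.0195],"fingers":-1},{"dp":[0,0,0],"delta_rot":[0,0,0.0195],"fingers":-1},{"dp":[0,0,0],"delta_rot":[0,0,0.0195],"fingers":-1},{"dp":[0,0,0],"delta_rot":[0,0,0.0195],"fingers":-1},{"dp":[0,0,0],"delta_rot":[0,0,0.0195],"fingers":-1},{"dp":[0,0,0],"delta_rot":[0,0,0.0195],"fingers":-1},{"dp":[0,0,0],"delta_rot":[0,0,0.009],"fingers":-1},{"dp":[0,0,0],"delta_rot":[0,0,0],"fingers":-1}]'
python3 -c "
from h import *
plan(.5687,-.0124,.25,-91)"
```

```text
t: 16.6
tcp_pos: [0.4567, 0.2214, 0.0801]
tool_rot: [0.725, 0.689, 0.004, 0.003]
force: [0.5, -1.4, 6.2]
finger_gap: 0.632
gripper_force: 43.8
t: 18.18
tcp_pos: [0.4543, 0.2213, 0.2489]
tool_rot: [1.0, -0.004, 0.003, 0.0]
force: [-0.1, -0.7, -1.0]
finger_gap: 0.628
gripper_force: 43.0
t 18.18 tcp [0.4543 0.2213 0.2489] psi -90.46 F [-0.1 -0.7 -1. ] gap 0.628 grip 43.0
 turn first [-0.     -0.001   0.0015] then dp [ 0.237   0.4634 -0.0022]
```

```bash
python3 - <<'E'
from h import *
p,d,cm=snap('wrist','w10.png')
def band(img,lo,hi):
    hsv=cv2.cvtColor(img,cv2.COLOR_BGR2HSV); c=hsv[:,270:292]
    return [int(x) for x in np.argwhere(((c[...,0]>lo)&(c[...,0]<hi)&(c[...,1]>130)&(c[...,2]>90)).mean(1)>.5)[:,0]]
a=band(cv2.imread('pics/w3.png'),45,85); b=band(cv2.imread('pics/w10.png'),22,36); print(a,b)
z=np.load('/tmp/w3.npz',allow_pickle=True)
for nm,pp,r,c,t in(('g',z['p'],a,z['cm'].item(),.5666),('y',p,b,cm,.4543)):
    print(nm,[(ray((281,k),c,0)[0]).round(4) for k in (min(r),max(r))])
    H=c['origin'][2]-.1
    # height of top of pad: TCP-0.0795+0.022
    zt={'g':.1997,'y':.2489}[nm]-.0575
    print([(ray((281,k),c,zt)[0,0]-t).round(4) for k in (min(r),max(r))])
E
```

```text
[191, 192, 193, 221, 222, 223, 224, 225, 226, 227, 228, 229, 230, 231, 232, 233, 234, 235, 236, 237, 238, 239, 240, 241, 242, 243, 244] [201, 202, 203, 204, 205, 206, 207, 208, 209, 210, 211, 212, 213, 214, 215, 216, 217, 218, 219, 220, 221, 222, 223, 224, 225, 226, 227]
g [array([ 0.573 , -0.0106,  0.    ]), array([ 0.5218, -0.0099,  0.    ])]
[np.float64(0.0425), np.float64(0.018)]
y [array([0.4398, 0.222 , 0.    ]), array([0.4107, 0.2223, 0.    ])]
[np.float64(0.0383), np.float64(0.0265)]
```

```bash
python3 -m crank '[{"dp":[0.025,0.045,0],"delta_rot":[0,-0.001,0.0015],"fingers":-1},{"dp":[0.03,0.06,0],"delta_rot":[0,0,0],"fingers":-1},{"dp":[0.03,0.06,0],"delta_rot":[0,0,0],"fingers":-1},{"dp":[0.03,0.06,0],"delta_rot":[0,0,0],"fingers":-1},{"dp":[0.03,0.06,0],"delta_rot":[0,0,0],"fingers":-1},{"dp":[0.03,0.06,0],"delta_rot":[0,0,0],"fingers":-1},{"dp":[0.03,0.06,0],"delta_rot":[0,0,0],"fingers":-1},{"dp":[0.03,0.058,0.01],"delta_rot":[0,0,0],"fingers":-1},{"dp":[0,0,0.04],"delta_rot":[0,0,0],"fingers":-1},{"dp":[0,0,0.04],"delta_rot":[0,0,0],"fingers":-1},{"dp":[0,0,0],"delta_rot":[0,0,0],"fingers":-1},{"dp":[0,0,0],"delta_rot":[0,0,0],"fingers":-1}]'
python3 - <<'E'
from h import *
plan(.5677,-.0124,.181,-91)
p,d,cm=snap('wrist','w11.png')
cv2.imwrite('pics/c5.png',cv2.imread('pics/w11.png')[0:320,110:450])
E
```

```text
t: 19.23
tcp_pos: [0.5675, -0.0119, 0.2029]
tool_rot: [1.0, -0.008, -0.002, -0.0]
force: [0.4, 0.1, -1.0]
finger_gap: 0.629
gripper_force: 42.9
t 19.23 tcp [ 0.5675 -0.0119  0.2029] psi -90.92 F [ 0.4  0.1 -1. ] gap 0.629 grip 42.9
 turn first [-0.0001  0.0005  0.0002] then dp [0.0004 0.0009 0.0438]
```

View pics/c5.png

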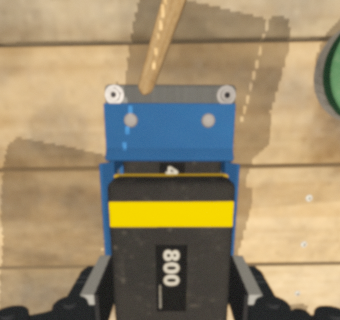

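Yellow is centred in the magazine (both midlines at about column 170). Its front edge at row 178 sits about 9 mm farther forward in the grip than green did. I back off 6 mm so it clears the lip, then lower and release.

```bash
python3 -m crank '[{"dp":[-0.013,0.001,0.01],"delta_rot":[0,0.0005,0],"fingers":-1},{"dp":[0,0,0.015],"delta_rot":[0,0,0],"fingers":-1},{"dp":[0,0,0.012],"delta_rot":[0,0,0],"fingers":-1},{"dp":[0,0,0.005],"delta_rot":[0,0,0],"fingers":-1},{"dp":[0,0,0],"delta_rot":[0,0,0],"fingers":-1},{"dp":[0,0,0],"delta_rot":[0,0,0],"fingers":-1}]'
```

```text
t: 19.78
tcp_pos: [0.5621, -0.0123, 0.1826]
tool_rot: [1.0, -0.008, 0.002, 0.0]
force: [0.4, -0.4, -0.6]
finger_gap: 0.633
gripper_force: 43.0
```

```bash
python3 -m crank '[{"dp":[0,0,0.004],"delta_rot":[0,0,0],"fingers":-1},{"dp":[0,0,0.0015],"delta_rot":[0,0,0],"fingers":-1},{"dp":[0,0,0],"delta_rot":[0,0,0],"fingers":-1},{"dp":[0,0,0],"delta_rot":[0,0,0],"fingers":-1}]'
python3 -m crank '[{"dp":[0,0,0],"delta_rot":[0,0,0],"fingers":0.7},{"dp":[0,0,0],"delta_rot":[0,0,0],"fingers":0.7},{"dp":[0,0,0],"delta_rot":[0,0,0],"fingers":0.7},{"dp":[0,0,0],"delta_rot":[0,0,0],"fingers":0.7},{"dp":[0,0,-0.02],"delta_rot":[0,0,0],"fingers":0.7},{"dp":[0,0,-0.04],"delta_rot":[0,0,0],"fingers":0.7},{"dp":[0.002,0,-0.04],"delta_rot":[0,0,0],"fingers":0.7},{"dp":[0,0,0],"delta_rot":[0,0,0],"fingers":-0.5},{"dp":[0,0,0],"delta_rot":[0,0,0],"fingers":-0.5},{"dp":[0,0,0],"delta_rot":[0,0,0],"fingers":-0.5},{"dp":[0,0,0],"delta_rot":[0,0,0],"fingers":-0.5},{"dp":[0,0,0],"delta_rot":[0,0,0],"fingers":-0.5}]'
python3 - <<'E'
from h import *
plan(.563,-.0119,.1975,-91)
snap('side','s5.png');p,d,cm=snap('wrist','w12.png')
im=[cv2.resize(cv2.imread('pics/s5.png')[150:270,220:340],(400,400),interpolation=cv2.INTER_CUBIC),cv2.resize(cv2.imread('pics/w12.png')[60:420,100:460],(400,400))]
cv2.imwrite('pics/c6.png',np.hstack(im))
P=cloud(d,cm); print('pad top z along it',[(r,P[r-2:r+3,270:292].reshape(-1,3).mean(0).round(4)) for r in(195,215,235,255)])
E
```

```text
t: 20.12
tcp_pos: [0.5623, -0.0125, 0.1803]
tool_rot: [1.0, -0.008, 0.002, 0.0]
force: [-0.5, -0.6, -0.0]
finger_gap: 0.628
gripper_force: 43.1
t: 21.12
tcp_pos: [0.5622, -0.0123, 0.2291]
tool_rot: [1.0, -0.008, 0.0, -0.0]
force: [0.4, -0.4, -0.6]
finger_gap: 0.252
gripper_force: 0.0
t 21.12 tcp [ 0.5622 -0.0123  0.2291] psi -90.97 F [ 0.4 -0.4 -0.6] gap 0.252 grip 0.0
 turn first [-0.0001 -0.0001  0.0001] then dp [ 0.0016 -0.0009  0.0631]
pad top z along it [(195, array([ 0.5905, -0.0119,  0.1237])), (215, array([ 0.5783, -0.0117,  0.1236])), (235, array([ 0.5669, -0.0115,  0.1269])), (255, array([ 0.5524, -0.0112,  0.1236]))]
```

View pics/c6.png

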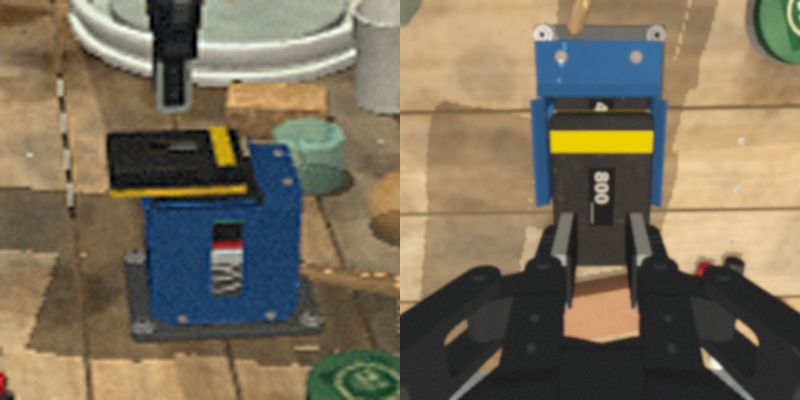

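Yellow lies level and clear of the lip, matching green's placement. I press slowly towards TCP z ≈ 0.1712, midway between lip clearance (0.173) and the stop (0.169).

```bash
python3 -m crank '[{"dp":[0.0016,-0.001,0.018],"delta_rot":[0,0,0],"fingers":-0.5},{"dp":[0,0,0.018],"delta_rot":[0,0,0],"fingers":-0.5},{"dp":[0,0,0.012],"delta_rot":[0,0,0],"fingers":-0.5},{"dp":[0,0,0.008],"delta_rot":[0,0,0],"fingers":-0.5},{"dp":[0,0,0.005],"delta_rot":[0,0,0],"fingers":-0.5},{"dp":[0,0,0],"delta_rot":[0,0,0],"fingers":-0.5}]'|grep -E 'tcp_pos|force:'
python3 -m crank '[{"dp":[0,0,0.004],"delta_rot":[0,0,0],"fingers":-0.5},{"dp":[0,0,0.004],"delta_rot":[0,0,0],"fingers":-0.5},{"dp":[0,0,0.004],"delta_rot":[0,0,0],"fingers":-0.5},{"dp":[0,0,0],"delta_rot":[0,0,0],"fingers":-0.5}]'|grep -E 'tcp_pos|force:'
python3 -m crank '[{"dp":[0,0,0.006],"delta_rot":[0,0,0],"fingers":-0.5},{"dp":[0,0,0.006],"delta_rot":[0,0,0],"fingers":-0.5},{"dp":[0,0,0.004],"delta_rot":[0,0,0],"fingers":-0.5},{"dp":[0,0,0],"delta_rot":[0,0,0],"fingers":-0.5}]'|grep -E 'tcp_pos|force:'
```

```text
tcp_pos: [0.5633, -0.0119, 0.1985]
force: [-0.3, 0.6, 0.2]
gripper_force: 0.0
tcp_pos: [0.564, -0.012, 0.1941]
force: [-1.4, 0.2, 6.2]
gripper_force: 2.9
tcp_pos: [0.564, -0.012, 0.1864]
force: [-2.3, -0.7, 7.6]
gripper_force: 3.5
```

```bash
python3 -m crank '[{"dp":[0,0,0.006],"delta_rot":[0,0,0],"fingers":-0.5},{"dp":[0,0,0.006],"delta_rot":[0,0,0],"fingers":-0.5},{"dp":[0,0,0.006],"delta_rot":[0,0,0],"fingers":-0.5},{"dp":[0,0,0],"delta_rot":[0,0,0],"fingers":-0.5}]'|grep -E 'tcp_pos|force:'
python3 -m crank '[{"dp":[0,0,0.004],"delta_rot":[0,0,0],"fingers":-0.5},{"dp":[0,0,0.004],"delta_rot":[0,0,0],"fingers":-0.5},{"dp":[0,0,0.002],"delta_rot":[0,0,0],"fingers":-0.5},{"dp":[0,0,0],"delta_rot":[0,0,0],"fingers":-0.5},{"dp":[0,0,0],"delta_rot":[0,0,0],"fingers":-0.5}]'|grep -E 'tcp_pos|force:'
```

```text
tcp_pos: [0.5639, -0.012, 0.1775]
force: [-1.4, -0.6, 8.7]
gripper_force: 4.1
tcp_pos: [0.5639, -0.012, 0.1729]
force: [-2.5, 0.0, 9.5]
gripper_force: 4.5
```

```bash
python3 -m crank '[{"dp":[0,0,0.002],"delta_rot":[0,0,0],"fingers":-0.5},{"dp":[0,0,0.0015],"delta_rot":[0,0,0],"fingers":-0.5},{"dp":[0,0,0],"delta_rot":[0,0,0],"fingers":-0.5},{"dp":[0,0,0],"delta_rot":[0,0,0],"fingers":-0.5}]'|grep -E 'tcp_pos|force:'
python3 -m crank '[{"dp":[0.005,0,0],"delta_rot":[0,0,0],"fingers":-0.5},{"dp":[0.005,0,0],"delta_rot":[0,0,0],"fingers":-0.5},{"dp":[0.005,0,0],"delta_rot":[0,0,0],"fingers":-0.5},{"dp":[0.005,0,0],"delta_rot":[0,0,0],"fingers":-0.5},{"dp":[0,0,0],"delta_rot":[0,0,0],"fingers":-0.5}]'|grep -E 'tcp_pos|force:'
python3 tape.py 22 36 w13.png
```

```text
tcp_pos: [0.5639, -0.012, 0.1713]
force: [-2.8, 0.3, 10.2]
gripper_force: 4.6
tcp_pos: [0.5715, -0.0118, 0.1705]
force: [-6.1, 0.9, 9.0]
gripper_force: 4.7
t 23.88 tcp [ 0.5715 -0.0118  0.1705] psi -90.93 F [-6.1  0.9  9. ] gap 0.252 grip 4.7
 turn first [-0.0001  0.0005  0.0002] then dp [-0.007   0.0004 -0.02  ]
2785 [196 226] [220 338] [[ 0.6013 -0.012   0.097 ]]
```

```bash
python3 -m crank '[{"dp":[0.005,0,0],"delta_rot":[0,0,0],"fingers":-0.5},{"dp":[0.005,0,0],"delta_rot":[0,0,0],"fingers":-0.5},{"dp":[0.005,0,0],"delta_rot":[0,0,0],"fingers":-0.5},{"dp":[0.005,0,0],"delta_rot":[0,0,0],"fingers":-0.5},{"dp":[0,0,0],"delta_rot":[0,0,0],"fingers":-0.5}]'|grep -E 'tcp_pos|force:'
python3 tape.py 22 36 w14.png
```

```text
tcp_pos: [0.5817, -0.0119, 0.1706]
force: [-5.7, 0.9, 9.7]
gripper_force: 4.6
t 24.35 tcp [ 0.5817 -0.0119  0.1706] psi -90.93 F [-5.7  0.9  9.7] gap 0.253 grip 4.6
 turn first [-0.0001  0.0004  0.0002] then dp [-0.0274  0.0005 -0.0199]
1779 [204 226] [220 337] [[ 0.6093 -0.0119  0.097 ]]
```

```bash
python3 -m crank '[{"dp":[0.005,0,0],"delta_rot":[0,0,0],"fingers":-0.5},{"dp":[0.005,0,0],"delta_rot":[0,0,0],"fingers":-0.5},{"dp":[0.005,0,0],"delta_rot":[0,0,0],"fingers":-0.5},{"dp":[0.005,0,0],"delta_rot":[0,0,0],"fingers":-0.5},{"dp":[0.005,0,0],"delta_rot":[0,0,0],"fingers":-0.5},{"dp":[0,0,0],"delta_rot":[0,0,0],"fingers":-0.5}]'|grep -E 'tcp_pos|force:'
python3 -m crank '[{"dp":[0.004,0,0],"delta_rot":[0,0,0],"fingers":-0.5},{"dp":[0.004,0,0],"delta_rot":[0,0,0],"fingers":-0.5},{"dp":[0,0,0],"delta_rot":[0,0,0],"fingers":-0.5}]'|grep -E 'tcp_pos|force:'
python3 -m crank '[{"dp":[0.004,0,0],"delta_rot":[0,0,0],"fingers":-0.5},{"dp":[0,0,0],"delta_rot":[0,0,0],"fingers":-0.5}]'|grep -E 'tcp_pos|force:'
```

```text
tcp_pos: [0.5943, -0.0121, 0.1706]
force: [-5.0, 0.1, 9.1]
gripper_force: 4.3
tcp_pos: [0.5982, -0.0122, 0.1706]
force: [-5.9, 0.4, 7.9]
gripper_force: 4.4
tcp_pos: [0.5994, -0.0122, 0.1706]
force: [-6.4, 0.1, 9.8]
gripper_force: 5.0
```

```bash
python3 -m crank '[{"dp":[0.004,0,0],"delta_rot":[0,0,0],"fingers":-0.5},{"dp":[0,0,0],"delta_rot":[0,0,0],"fingers":-0.5}]'|grep -E 'tcp_pos|force:'
python3 -m crank '[{"dp":[0,0,-0.004],"delta_rot":[0,0,0],"fingers":-0.5},{"dp":[0,0,-0.006],"delta_rot":[0,0,0],"fingers":-0.5},{"dp":[-0.02,0,-0.04],"delta_rot":[0,0,0],"fingers":-0.5},{"dp":[-0.05,0,-0.05],"delta_rot":[0,0,0],"fingers":-0.5},{"dp":[-0.05,0,-0.06],"delta_rot":[0,0,0],"fingers":-0.5},{"dp":[-0.05,0,-0.02],"delta_rot":[0,0,0],"fingers":-0.5},{"dp":[0,0,0],"delta_rot":[0,0,0],"fingers":-0.5},{"dp":[0,0,0],"delta_rot":[0,0,0],"fingers":-0.5}]'|grep -E 'tcp_pos|force:'
python3 - <<'E'
from h import *
p,d,cm=snap('wrist','w15.png'); snap('side','s6.png'); t,td,tc=snap('top','t3.png')
g=p[140:190,280:288].max(-1).mean(1).round().astype(int); print(g)
print([(r,ray((284,r),cm,.1)[0,0].round(4)) for r in(155,160,165,170,175)])
P=cloud(d,cm)
for r in (85,100,115,130,150): print(r,[P[r-3:r+4,u-3:u+4].reshape(-1,3).mean(0).round(3) for u in(258,281,304)])
# sidewise: dark pad extent at one row
print(p[130,225:345:3].max(-1), ray((225,130),cm,.1)[0,1],ray((345,130),cm,.1)[0,1])
# bystander check: change in the top picture
a=np.load('/tmp/top0.npz')['p'].astype(int)
for n,(u,v) in dict(glass=(214,147),tin=(358,158),pine=(415,169),cork=(172,152)).items():
    print(n,np.abs(a-t)[v-28:v+28,u-28:u+28].mean().round(1))
E
```

```text
tcp_pos: [0.6015, -0.0122, 0.1706]
force: [-7.3, 0.1, 10.3]
gripper_force: 4.7
tcp_pos: [0.5188, -0.0112, 0.2607]
force: [1.1, 1.2, -0.0]
gripper_force: 0.0
[ 58  58  59  58  58  59  58  57  57  57  57  56  58  57  58  57  57  58
  57  58  58  57  58  58  56  55  53  55  68  88  99 100  99 105 129 150
 160 160 159 159 159 158 156 154 150 147 143 139 135 130]
[(155, np.float64(0.5634)), (160, np.float64(0.5598)), (165, np.float64(0.5561)), (170, np.float64(0.5524)), (175, np.float64(0.5486))]
85 [array([0.611, 0.003, 0.101]), array([ 0.611, -0.012,  0.102]), array([ 0.611, -0.028,  0.101])]
100 [array([0.602, 0.004, 0.101]), array([ 0.601, -0.012,  0.106]), array([ 0.601, -0.028,  0.101])]
115 [array([0.592, 0.004, 0.101]), array([ 0.592, -0.012,  0.102]), array([ 0.591, -0.028,  0.101])]
130 [array([0.582, 0.005, 0.101]), array([ 0.581, -0.012,  0.101]), array([ 0.581, -0.028,  0.101])]
150 [array([0.568, 0.005, 0.102]), array([ 0.567, -0.012,  0.101]), array([ 0.567, -0.028,  0.101])]
[136 124 118 119  85  77  62  71  74  61  60  62  61  59  59  55  50  43
  48  50  45  43  55  60  60  60  60  61  59  60  59  45  83 111 116 119
 118 160 157 157] 0.02827596255370319 -0.05759412551558213
glass 7.7
tin 7.2
pine 8.2
cork 7.5
```

The top face is flat at z ≈ 0.101. The pad's rear edge is about 44 mm in front of the magazine's centre, so it is home. It is centred in y, and the bystanders look undisturbed.

```bash
python3 -c "
from station import manip
print(manip.sign_off(), manip.sense()['t'])"
```

```text
the job is handed in; nothing more can be done
the job is handed in; nothing more can be done
```

I loaded green and then yellow onto red and pressed each home under the lip, and I handed the job in after about 27 s of robot time; my last pictures showed a flat stack and undisturbed bystanders, but I got no verdict back.

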